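# Uncover the bearing housing and hold the bearing ready over its bore

## Robot

A 6-joint arm with a two-finger parallel gripper is mounted at the origin on a cart in front of the work surface, level with it; the furniture and walls round the work are solid. World frame = base frame: x ahead of the robot, y to its left, z up, the work surface at z = 0. Lengths are in mm, angles in rad, forces in N, time in s.
With the tool pointing down it reaches from about 300 to 775 mm from the base axis. Payload 14.6 kg.
Tool frame: the origin (TCP) lies on the centre line of the jaws, within the pads' length; the fingertips stand 19 mm ahead of it and the grasp point (between the pads) is the TCP (bot.tip_reach is the distance from the TCP to the fingertips, in mm); z points along the fingers, y is the line along which they close (so a half turn about z gives the same grasp; the last joint's range is limited). The gripper opens to 85 mm and grips with 20 to 120 N. Pads are 22 mm wide; open, the fingers measure 114 mm over their backs; the gripper's body (76 mm by 85 mm) begins 54 mm behind the grasp point. The pads swing forward as they close: fully open they stand 13 mm farther back than shut.
Start: joints at [-1.356, 0.3, 1.521, -0, 1.321, -0.067], TCP at [152.94, -528.298, 221.981] pointing down, gripper open.
Joint ranges: [-3.03, 3.03], [-0.79, 2.21], [0.23, 2.52], [-1.04, 4.18], [0, 3.07], [-2.55, 2.55]. Speed limits (rad/s): [2.22, 2.22, 2.57, 3.14, 3.14, 3.14].

## Interface

Orientations are given as a unit quaternion [w, x, y, z].
In Python, from rig import bot gives the robot as it stands. Calls block until the motion is done:
- bot.move_to(position, orientation): joint-space move of the TCP to a pose.
- bot.servo_line(position, attitude=None, speed=150, until_force=None): straight line of the TCP; attitude=None keeps the orientation; speed is the mean speed in mm/s. With until_force (N) it stops when the force on the tool has changed by that much, and returns True; else False.
- bot.move_joints(angles): joint-space move.
- bot.move_gripper(opening, grip_force=None): finger opening in mm; grip_force is the grip in N (None keeps the last); returns when the fingers have stopped.
- bot.dwell(seconds).
- bot.ik(position, orientation): joint angles nearest the present ones, or None.
- bot.read_state(): the state.
- bot.read_camera(name): name is "scene" or "top"; returns a dict with "image" (384x512x3 uint8, blue, green, red), "depth" (384x512 float32, mm along the optical axis (not along the pixel's ray), 0 where there is no reading), "fovy" (degrees; the focal length in pixels is half the picture's height over the tangent of half this angle, whatever the lens; pixels are square), "cx", "cy" (the principal point, pixels), "k1" (the pictures are not rectified: a ray, as slopes to the right and down, at radius r is drawn at 1 + k1 r^2 times it, then the intrinsics apply), "eye" and "attitude" of the camera in the world. Camera axes: x right, y down, z forward; pixel columns grow to the right and rows downward; lengths in mm; the calibration is good to about 2 mm. A picture is of the moment at which its call begins.
A pose or a line that the arm cannot do raises bot.MotionError and nothing moves.
- bot.finish_job(): hands the job in; it is judged then, once.
The state is a dict: "clock": time; "joint_positions": joint angles; "qvel": joint speeds; "effort": joint torques, N m; "ee_pos": TCP position; "tool_rot": TCP orientation; "ft_force": force on the tool from outside, world axes, zero at the start; "moment": the same for the moment, N m; "grip_width": finger opening in mm; "grip_force": force on a finger pad.
Only numpy, scipy, OpenCV 4.12 (cv2) and the standard library are available. Lean on these libraries where they do the work, as an engineer would, in place of code of your own. Each camera call takes 0.05 s, during which the arm holds its last target. There are 200 camera calls.

## Task

Lift the dust cover off the bearing housing and hang it by its bridge handle on the hook of the stand, letting go of it there. Then pick up the ball bearing, carry it across the row of boxes and the jar without disturbing them, and hold it still, level and centred about 1 cm above the open bore of the housing, never letting it touch the housing. Finish while still holding the bearing there in the gripper; do not put it in or let it go.

Things in the scene. Friction and masses are not known exactly. Their poses are not given: they have to be found in the camera images.
- housing: Grey flanged bearing housing, fixed: square flange 104 x 104 x 14 mm with four bolt heads, on it a round boss 86 mm in diameter, top 45 mm above the bench, with an open bore 54 mm in diameter, 20 mm deep, hidden by the cover at the start. Origin at the centre of the underside, z up. Housing and hook stand may change places.
- bore_mouth (a point): Centre of the mouth of the housing's bore, at the height of the boss top (45 mm above the bench); axes as the housing's, z up. Behind the work stands a fixed open carton whose front flap leans out towards the robot, its free edge at x = 0.60 m and 0.30 m above the bench, y from -0.07 to 0.19 m: keep the arm and gripper in front of it.
- cover: Loose plain metal dust cover, 0.15 to 0.3 kg: disc 72 mm in diameter, 8 mm thick, below it a spigot (46 mm in diameter, 6 mm deep) loose in the bore, on top a rigid bridge handle standing along the cover's own y. Origin at the centre of the disc's underside, z up. Handle: two legs at y = +-20 mm (8 mm in y, 12 mm in x) and a flat bar across their tops.
- cover_handle (a point): Centre of the handle's bar, 62 mm above the cover's origin; axes as the cover's. Bar 48 mm in y, 12 mm in x, 8 mm thick (+-4 mm). The opening under it is 32 mm wide in y, 50 mm high, open through along x. The legs' outer faces, 48 mm apart in y, can be gripped from above, leaving the opening free for the hook.
- hook_stand: Steel hook stand, fixed: base plate 100 x 90 x 10 mm, upright 8 mm round bar 85 mm behind the hook's seat (own +x), bent forward at the top into a hook that points along the stand's own -x, roughly towards the robot. Origin on the bench straight below the seat, z up. Nothing of it is higher than 185 mm above the bench.
- hook_seat (a point): Upper side of the hook's bar at its seat, 169 mm above the bench, where the handle's bar shall rest; axes as the stand's. The bar (8 mm round) is level from x = -10 to +12 mm, rises behind by 14 mm at x = 70 mm, and in front turns up to a tip at x = -20 mm whose very top is 16 mm above this point.
- bearing: Plain steel ball bearing, a ring 52 mm in outer diameter, 16 mm high, 0.12 kg, lying flat on the bench on the robot's right. Origin at the centre of its underside, z along its axis, up.
- box_large: Bystander: printed parts box 71 x 105 x 85 mm high, standing in the row between bearing and housing; origin at the centre of its underside, long side along its own y.
- jar: Bystander: round jar with a red lid, 71 mm in diameter, 76 mm high, in the same row; origin at the centre of its underside.
- box_small: Bystander: printed parts box 61 x 70 x 70 mm high, in the same row; origin at the centre of its underside.

How it is judged (in metres and radians):
On the way:
1. the cover hangs by its handle on the hook, let go (contact force between cover and hook_stand above 0.5 N and height (world z) of cover_handle above 0.15 m and horizontal distance between cover_handle and hook_seat below 0.045 m and contact force between cover and the fingers below 0.1 N and contact force between cover and housing below 0.1 N and linear speed of cover below 0.05 m/s), for 0.3 s.
At the end, for the whole second after the job is handed in: Cover at rest on the hook (bar over 150 mm high, within 45 mm of the seat), touched by neither fingers nor housing; bearing gripped, at rest, underside 3 to 20 mm above the bore mouth, centred within 6 mm, tilted under 0.14 rad, clear of the housing; boxes and jar moved under 20 mm (all of step 1 and z of bearing in the frame of bore_mouth between 0.003 and 0.02 m and horizontal distance between bearing and bore_mouth below 0.006 m and angle between bearing's own z axis and vertical below 0.14 rad and contact force between bearing and housing below 0.1 N and contact force between bearing and the fingers above 1 N and linear speed of bearing below 0.02 m/s and distance of each of box_large, jar, box_small from where it was at the start of the episode below 0.02 m); the arm keeps its last pose, push and grip.
It fails at once if the bearing touches the housing (contact force between bearing and housing above 0.5 N).
It fails at once if a box or the jar is pushed more than 20 mm or tipped (distance of any of box_large, jar, box_small from where it was at the start of the episode above 0.02 m or angle between any of box_large, jar, box_small's own z axis and vertical above 0.3 rad).
It also fails if it takes over 72 s, if anything falls off the work surface, if the arm or the gripper's body presses on something with over 40 N, if the wrist force passes 120 N, or if a joint passes its speed limit or range.

## Working session

There is one attempt and no reset: what is moved stays moved. The work goes in short steps, each a Python script; the robot and the scene stay as the last script left them, time stands still between calls to the robot, and variables do not carry over. Pictures are saved under pics/ and viewed, at most 12 in all, crops included, and the job is handed in when it is done.

```bash
ls; mkdir -p pics; python3 - <<'E'
from rig import bot
import cv2,numpy as np
s=bot.read_state();print(s)
for n in("scene","top"):
    c=bot.read_camera(n);cv2.imwrite(f"pics/{n}0.png",c["image"]);np.savez(f"pics/{n}0.npz",**c)
    print(n,{k:v for k,v in c.items() if k not in("image","depth")},(c["depth"]>0).mean())
E
```

```text
pics
{'clock': 0.0, 'joint_positions': array([-1.35556631e+00,  3.00467187e-01,  1.52157656e+00, -1.67969088e-05,
        1.32069945e+00, -6.65911381e-02]), 'qvel': array([-0.00106024,  0.00038697, -0.0010038 , -0.00068802,  0.0001594 ,
        0.00092218]), 'effort': array([ 1.23917293e-03, -5.43502772e+01, -3.61792767e+01,  4.90598904e-05,
        4.02067802e-03,  2.27961539e-05]), 'ee_pos': array([ 152.90398738, -528.06613591,  221.42538057]), 'tool_rot': array([-5.73077754e-04,  9.90088065e-01,  1.40446762e-01, -5.08278940e-05]), 'ft_force': array([-0.31135965,  0.33980249, -0.55088447]), 'moment': array([-0.00917186, -0.01465696, -0.04373314]), 'grip_force': 0.0, 'grip_width': 85.24069505298024}
scene {'fovy': 45.02778300399581, 'cx': 259.8310608813396, 'cy': 186.5967700312283, 'k1': -0.05494807536242694, 'eye': array([-175.10730834,  423.24297434, 1048.83687591]), 'attitude': array([ 0.16532768, -0.44122571,  0.82468808, -0.31285172])} 0.9961903889973959
top {'fovy': 51.30771602230807, 'cx': 261.6382749953231, 'cy': 186.96338227607106, 'k1': 0.03681425489279808, 'eye': array([322.08044834, -22.53446338, 958.0878701 ]), 'attitude': array([-0.07658554,  0.72292312, -0.68307985,  0.07013373])} 0.9960174560546875
```

View pics/scene0.png

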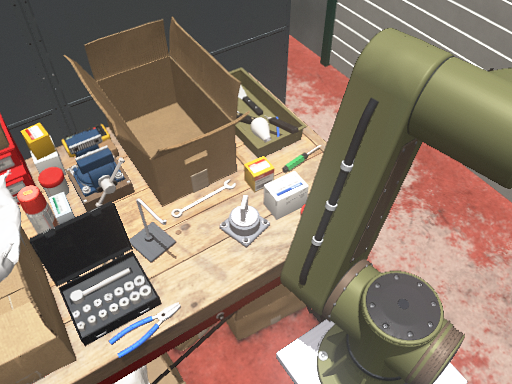

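View pics/top0.png

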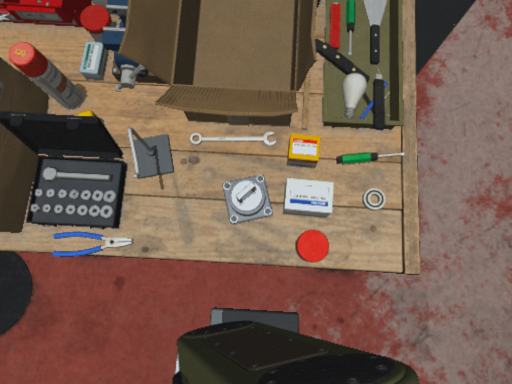

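Top view: housing with cover at about (247,199), hook stand (152,155), bearing (373,199), large box (309,197), jar (313,246), small box (304,150). Next I get numbers from the depth, plus enlarged crops.

```bash
cat >vis.py <<'E'
import numpy as np,cv2
from scipy.spatial.transform import Rotation as R
def cam(c):
    f=192/np.tan(np.radians(float(c["fovy"]))/2)
    K=np.array([[f,0,float(c["cx"])],[0,f,float(c["cy"])],[0,0,1]])
    q=c["attitude"];return K,np.array([float(c["k1"]),0,0,0]),R.from_quat([q[1],q[2],q[3],q[0]]).as_matrix(),np.array(c["eye"])
def rays(c,uv):
    K,d,r,e=cam(c)
    s=cv2.undistortPointsIter(np.float64(uv).reshape(-1,1,2),K,d,None,None,(3,50,1e-9)).reshape(-1,2)
    return np.c_[s,np.ones(len(s))]@r.T,e
def plane(c,uv,z):
    d,e=rays(c,uv);return e+d*((z-e[2])/d[:,2])[:,None]
def cloud(c):
    v,u=np.mgrid[:384,:512];d,e=rays(c,np.c_[u.ravel(),v.ravel()])
    return (e+d*np.array(c["depth"]).reshape(-1,1)).reshape(384,512,3)
def proj(c,p):
    K,d,r,e=cam(c);return cv2.projectPoints((np.float64(p).reshape(-1,3)-e)@r,np.zeros(3),np.zeros(3),K,d)[0].reshape(-1,2)
E
python3 - <<'E'
import numpy as np,cv2
from vis import *
np.set_printoptions(precision=1,suppress=True)
t=np.load("pics/top0.npz");s=np.load("pics/scene0.npz")
T=cloud(t);S=cloud(s)
def sel(P,x,y,z):
    return P[(P[...,0]>x[0])&(P[...,0]<x[1])&(P[...,1]>y[0])&(P[...,1]<y[1])&(P[...,2]>z[0])&(P[...,2]<z[1])]
for n,uv in dict(housing=(247,199),stand=(152,155),bearing=(373,199),big=(309,197),jar=(313,246),small=(304,150),bench=(200,200)).items():
    print(n,T[uv[1],uv[0]])
H=plane(t,[(247,199)],53)[0]
for nm,P in(("top",T),("scene",S)):
    for lab,zr in(("bar",(64,140)),("disc",(48,60)),("flange",(9,20))):
        q=sel(P,(H[0]-70,H[0]+70),(H[1]-70,H[1]+50),zr)
        if len(q)>3: print(nm,lab,len(q),q.mean(0),cv2.minAreaRect(q[:,:2].astype(np.float32)),q[:,2].min(),q[:,2].max())
    B=plane(t,[(373,199)],16)[0]
    q=sel(P,(B[0]-45,B[0]+45),(B[1]-45,B[1]+45),(7,30))
    if len(q)>3: print(nm,"bearing",len(q),q.mean(0),cv2.minEnclosingCircle(q[:,:2].astype(np.float32)),np.median(q[:,2]))
    W=plane(t,[(152,155)],10)[0]
    for zr in((5,15),(20,90),(90,140),(140,200)):
        q=sel(P,(W[0]-110,W[0]+130),(W[1]-90,W[1]+110),zr)
        if len(q)>3: print(nm,"stand",zr,len(q),q.mean(0),cv2.minAreaRect(q[:,:2].astype(np.float32)))
    for lab,uv,h in(("big",(309,197),85),("jar",(313,246),76),("small",(304,150),70)):
        C=plane(t,[uv],h)[0];q=sel(P,(C[0]-70,C[0]+70),(C[1]-60,C[1]+60),(h-6,h+6))
        if len(q)>3:print(nm,lab,len(q),q.mean(0),cv2.minAreaRect(q[:,:2].astype(np.float32)))
def crop(c,u,v,w,h,k):return cv2.resize(c["image"][v:v+h,u:u+w],None,fx=k,fy=k,interpolation=cv2.INTER_CUBIC)
cv2.imwrite("pics/c1.png",np.vstack([crop(t,110,115,180,115,4.4)[:300] if 0 else cv2.resize(crop(t,115,115,170,115,4),(600,300*115*2//170*0+290)),cv2.resize(crop(s,120,180,170,85,4),(600,300))]))
E
```

```text
housing [482.2  23.2  54.9]
stand [586.3 265.3  11.7]
bearing [ 509.7 -279.8   -2.3]
big [ 489.4 -115.6   83.7]
jar [ 382.7 -128.7   74.5]
small [ 602.4 -102.    68.2]
bench [483.2 140.   -1. ]
top bar 152 [491.   25.8 104.8] ((492.05279541015625, 26.015628814697266), (11.835046768188477, 47.361244201660156), 45.58356857299805) 64.02700361763164 114.80790988491003
top disc 596 [489.2  25.5  52.4] ((492.44805908203125, 26.298442840576172), (69.7690658569336, 69.08857727050781), 48.10301208496094) 48.070602328898644 59.44535452689172
top flange 577 [479.1  18.2  13.6] ((492.3714599609375, 25.937652587890625), (104.01215362548828, 103.09778594970703), 15.659412384033203) 9.051968640727978 19.982900130966982
top bearing 333 [ 507.4 -277.4   14.1] ((507.84979248046875, -277.9311218261719), 27.66401481628418) 14.33885776994714
top stand (5, 15) 1267 [582.8 262.1   9.6] ((584.8550415039062, 267.79791259765625), (117.04711151123047, 261.51519775390625), 33.189903259277344)
top stand (20, 90) 1182 [547.  338.6  37.2] ((601.478759765625, 301.8879089355469), (104.90792083740234, 283.85977172851
[... 1535 characters left out ...]
)
scene stand (90, 140) 539 [620.4 312.6 116.4] ((659.33154296875, 286.408203125), (124.3517074584961, 221.942626953125), 46.06831741333008)
scene stand (140, 200) 611 [602.5 298.9 168.2] ((626.0399169921875, 282.5962219238281), (166.96482849121094, 230.47409057617188), 72.1808090209961)
scene big 744 [ 494.1 -113.8   84.4] ((495.7478942871094, -115.22655487060547), (106.42556762695312, 73.03203582763672), 87.17375183105469)
scene jar 18 [ 410.7 -109.1   74.4] ((411.111572265625, -108.73888397216797), (6.145571708679199, 31.923683166503906), 36.460693359375)
scene small 378 [ 610.3 -100.8   69.2] ((612.5473022460938, -101.91934204101562), (71.437744140625, 66.660888671875), 87.8208999633789)
```

View pics/c1.png

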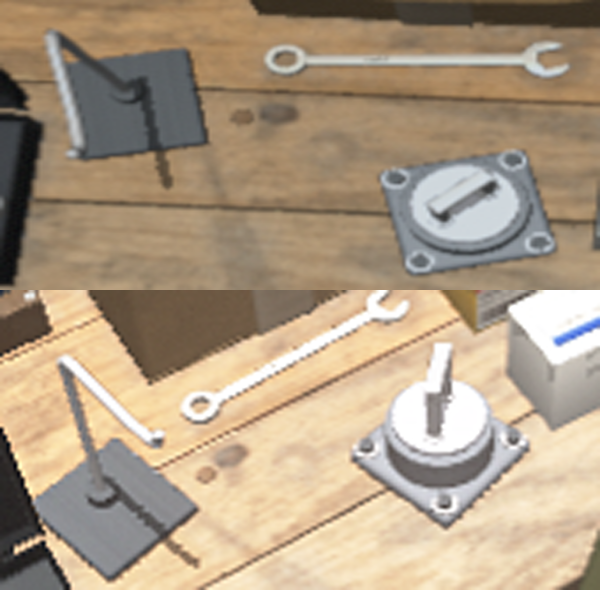

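```bash
python3 - <<'E'
import numpy as np,cv2
from vis import *
np.set_printoptions(precision=1,suppress=True)
t=np.load("pics/top0.npz");s=np.load("pics/scene0.npz")
tip=plane(t,[(115+75/3.53,115+155/2.52)],181)[0];bend=plane(t,[(115+52/3.53,115+38/2.52)],181)[0];foot=plane(t,[(115+128/3.53,115+92/2.52)],10)[0]
print("tip",tip,"bend",bend,"foot",foot)
for n,c in(("top",t),("scene",s)):
    P=cloud(c)
    d=(bend-tip)[:2];L=np.hypot(*d);d/=L;w=P[...,:2]-tip[:2];a=w@d;b=w@np.array([-d[1],d[0]])
    m=(a>-12)&(a<L+12)&(abs(b)<16)&(P[...,2]>150)&(P[...,2]<200);q=P[m]
    print(n,m.sum())
    v=np.linalg.svd(q[:,:2]-q[:,:2].mean(0))[2][0];print(" mean",q.mean(0),"yaw",np.degrees(np.arctan2(v[1],v[0])))
    o=np.argsort(a[m]);print(np.c_[q[o],a[m][o],b[m][o]][::max(1,len(o)//14)])
    m=(abs(P[...,0]-492)<40)&(abs(P[...,1]-26)<40)&(P[...,2]>100)&(P[...,2]<125);q=P[m]
    v=np.linalg.svd(q[:,:2]-q[:,:2].mean(0))[2][0];print("bar",q.mean(0),np.median(q[:,2]),"yaw",np.degrees(np.arctan2(v[1],v[0])),cv2.minAreaRect(q[:,:2].astype(np.float32)))
    m=(abs(P[...,0]-foot[0])<70)&(abs(P[...,1]-foot[1])<75)&(P[...,2]>6)&(P[...,2]<14);_,l,st,_=cv2.connectedComponentsWithStats(m.astype(np.uint8));k=1+np.argmax(st[1:,4])
    print("base",cv2.minAreaRect(P[l==k][:,:2].astype(np.float32)))
E
```

```text
tip [492.9 240.  181. ] bend [589.  264.8 181. ] foot [595.6 268.6  10. ]
top 236
 mean [549.5 254.5 173.9] yaw -165.57079573768075
[[492.1 240.6 180.2  -0.7   0.8]
 [499.1 239.1 168.5   5.8  -2.4]
 [508.9 246.  169.6  17.    1.8]
 [518.1 243.8 167.   25.3  -2.6]
 [526.2 246.6 167.9  33.8  -2. ]
 [533.7 248.6 170.9  41.6  -1.9]
 [539.8 255.6 170.3  49.3   3.4]
 [547.2 257.5 173.4  57.    3.4]
 [554.4 257.  177.9  63.8   1.1]
 [563.5 256.7 176.   72.6  -1.5]
 [570.6 258.3 180.   79.8  -1.7]
 [578.1 262.5 182.5  88.1   0.4]
 [586.3 263.2 183.2  96.3  -0.9]
 [591.8 265.2 185.5 102.   -0.4]
 [596.  262.8 162.7 105.5  -3.7]]
bar [491.9  25.8 109.7] 109.94525508308641 yaw 135.265799515368 ((492.1444396972656, 25.92583656311035), (11.835046768188477, 46.561683654785156), 45.58356857299805)
base ((587.02099609375, 263.5677490234375), (99.2150650024414, 86.6673583984375), 14.189027786254883)
scene 141
 mean [548.6 254.9 172.4] yaw -165.1442003106624
[[491.5 238.6 182.5  -1.7  -1. ]
 [495.3 239.3 182.6   2.2  -1.3]
 [507.7 244.2 164.8  15.3   0.3]
 [514.6 248.2 167.9  23.1   2.5]
 [525.  246.  167.   32.6  -2.2]
 [533.3 252.7 166.8  42.3   2.2]
 [540.7 249.  167.9  48.5  -3.2]
 [549.8 256.6 175.3  59.2   1.9]
 [559.5 254.7 175.6  68.2  -2.4]
 [566.6 258.1 182.1  75.9  -0.9]
 [576.1 259.4 180.9  85.4  -2.1]
 [585.1 266.8 176.8  96.    2.9]
 [592.  268.6 178.8 103.1   3. ]
 [594.9 263.1 160.6 104.5  -3.1]
 [598.4 269.  176.4 109.4   1.7]]
bar [490.9  26.5 109.1] 109.52608751075155 yaw 135.11980933966092 ((492.8392028808594, 25.437679290771484), (12.557981491088867, 50.02149963378906), 45.088165283203125)
base ((585.997802734375, 264.2299499511719), (103.48101806640625, 91.3247299194336), 14.384366035461426)
```

```bash
cat >mv.py <<'E'
import numpy as np,cv2
from rig import bot
from vis import *
np.set_printoptions(precision=2,suppress=True)
def down(yaw_y):  # tool pointing down, closing line along yaw_y (deg)
    a=np.radians(yaw_y+90)/2;return [0,np.cos(a),np.sin(a),0]
def st(*k):
    s=bot.read_state();print("t=%.1f"%s["clock"],"p",s["ee_pos"],"w %.1f f %.1f"%(s["grip_width"],s["grip_force"]),"F",s["ft_force"],"j",s["joint_positions"])
def shot(n,name):
    c=bot.read_camera(n);cv2.imwrite(f"pics/{name}.png",c["image"]);np.savez(f"pics/{name}.npz",**c);return c
E
python3 - <<'E'
from mv import *
P=cloud(np.load("pics/top0.npz"));
for y in range(270,360,15):
    m=(abs(P[...,1]-y)<8)&(P[...,0]>430)&(P[...,0]<570);print(y,P[m][:,2].max())
q=down(-44.8);c=[492.2,25.9]
bot.move_to([*c,200],q);st()
bot.servo_line([*c,100],q,speed=120);st()
bot.move_gripper(44,40);st()
bot.servo_line([*c,193],q,speed=80);st()
shot("scene","lift")
E
```

```text
270 179.52456481990077
285 14.279112631276007
300 11.726770525784787
315 46.88614377466274
330 71.50270512980012
345 48.35515366515847
t=2.4 p [492.29  25.31 200.02] w 85.2 f 0.0 F [-0.43 -0.   -0.11] j [-0.02  0.19  1.71 -0.    1.24  0.76]
t=3.4 p [492.58  25.85 100.66] w 85.2 f 0.0 F [ 0.17 -0.85  0.84] j [-0.02  0.32  1.81 -0.    1.02  0.76]
t=3.9 p [492.22  25.91 100.08] w 43.9 f 0.0 F [0.2  0.75 0.22] j [-0.02  0.32  1.81  0.    1.02  0.76]
t=5.2 p [492.    25.89 192.5 ] w 43.9 f 0.0 F [0.4  0.06 0.29] j [-0.02  0.2   1.72 -0.    1.23  0.76]
```

View pics/lift.png

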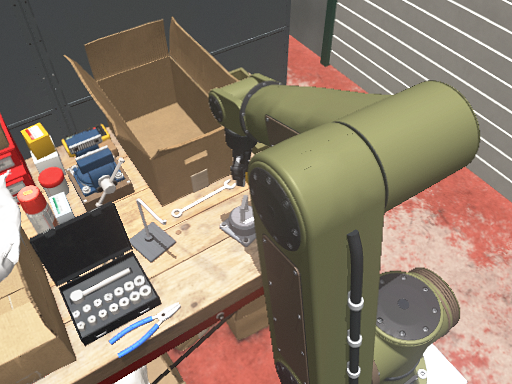

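Cover seems still on the housing at (241,215) — fingers closed to 43.9 without force. Zooming in.

```bash
python3 - <<'E'
from mv import *
c=shot("top","lift_t");P=cloud(c);m=(abs(P[...,0]-492)<60)&(abs(P[...,1]-26)<60)
a=cv2.imread("pics/lift.png")[120:260,190:300];b=c["image"][130:270,190:300]
cv2.imwrite("pics/c2.png",np.hstack([cv2.resize(a,(393,500),interpolation=2),cv2.resize(b,(393,500),interpolation=2)]))
S=cloud(np.load("pics/lift.npz"))
m=(abs(S[...,0]-492)<60)&(abs(S[...,1]-26)<60)
print(np.histogram(S[m][:,2],range(0,300,15)))
print(bot.read_state()["tool_rot"],bot.tip_reach)
E
```

```text
(array([307, 156, 142, 342,  28,  27,  23,  70,   0,   0,   0,   0,   0,
        10,  38,  23,  24,  57,  95]), array([  0,  15,  30,  45,  60,  75,  90, 105, 120, 135, 150, 165, 180,
       195, 210, 225, 240, 255, 270, 285]))
[-0.    0.92  0.38 -0.  ] 19.0
```

View pics/c2.png

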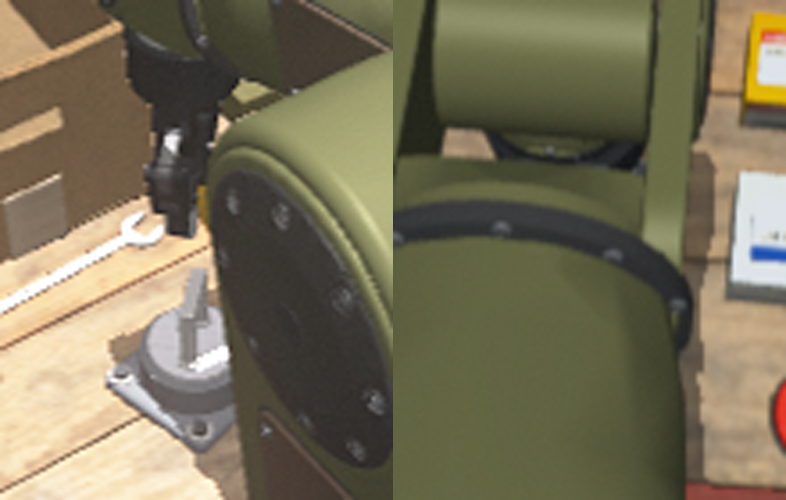

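```bash
python3 - <<'E'
from mv import *
c=np.load("pics/lift.npz");S=cloud(c);I=c["image"]
print("TCP px",proj(c,[492,25.9,192.5]),"tip",proj(c,[492,25.9,173.5]),proj(c,[492-17,25.9+17,173.5]))
for v in range(150,192,3):
    print(v,[("%d"%I[v,u].mean(),S[v,u].round().astype(int).tolist()) for u in (233,238,241,244)])
E
```

```text
TCP px [[242.38 180.78]] tip [[242.56 185.83]] [[240.45 192.91]]
150 [('49', [474, 58, 330]), ('49', [465, 50, 333]), ('49', [460, 45, 335]), ('48', [459, 39, 332])]
153 [('49', [490, 49, 303]), ('49', [466, 50, 324]), ('49', [463, 44, 323]), ('45', [472, 31, 308])]
156 [('45', [473, 59, 313]), ('125', [468, 49, 312]), ('64', [462, 45, 314]), ('43', [472, 31, 299])]
159 [('93', [486, 52, 289]), ('236', [463, 53, 309]), ('50', [459, 47, 309]), ('48', [471, 32, 290])]
162 [('67', [486, 53, 280]), ('187', [455, 58, 309]), ('43', [468, 42, 289]), ('48', [475, 30, 275])]
165 [('52', [456, 70, 305]), ('97', [452, 60, 302]), ('58', [476, 38, 270]), ('54', [468, 35, 275])]
168 [('83', [448, 75, 306]), ('72', [444, 65, 303]), ('61', [441, 59, 302]), ('53', [463, 37, 270])]
171 [('56', [451, 74, 293]), ('54', [440, 67, 298]), ('49', [442, 59, 292]), ('56', [466, 36, 257])]
174 [('51', [454, 72, 279]), ('55', [445, 65, 282]), ('53', [444, 57, 278]), ('73', [463, 38, 251])]
177 [('45', [457, 72, 266]), ('71', [455, 60, 261]), ('48', [446, 57, 267]), ('71', [466, 37, 236])]
180 [('195', [658, -40, 3]), ('52', [453, 61, 253]), ('53', [449, 55, 253]), ('116', [467, 36, 225])]
183 [('215', [648, -34, 2]), ('54', [469, 52, 222]), ('56', [465, 46, 222]), ('110', [466, 37, 216])]
186 [('255', [636, -26, 5]), ('191', [631, -41, 0]), ('110', [466, 46, 210]), ('175', [622, -56, -1])]
189 [('203', [630, -23, -1]), ('208', [620, -34, 1]), ('217', [614, -41, 3]), ('214', [611, -50, 0])]
```

Visible fingertip lies at z≈203 with the TCP reading 192, so the fingers look much shorter than stated. I'll measure this by touching the bar lightly with the fingers at 30 mm.

```bash
python3 - <<'E'
from mv import *
q=down(-44.8);c=[492.2,25.9]
bot.move_gripper(30);st()
bot.servo_line([*c,130],q,speed=120);st()
print(bot.servo_line([*c,88],q,speed=30,until_force=4));st()
shot("scene","touch")
E
```

```text
t=5.6 p [492.18  25.91 192.92] w 30.3 f 0.0 F [ 0.49 -0.54 -0.25] j [-0.02  0.2   1.72  0.    1.23  0.76]
t=6.3 p [492.55  25.9  130.62] w 29.8 f 0.0 F [-0.85  0.38  0.28] j [-0.02  0.27  1.78  0.    1.08  0.76]
True
t=7.2 p [492.22  25.91 101.26] w 30.2 f 3.6 F [ 0.69 -0.08  6.86] j [-0.02  0.32  1.81  0.    1.02  0.76]
```

```bash
python3 - <<'E'
from mv import *
a=cv2.imread("pics/touch.png")[140:260,190:330]
cv2.imwrite("pics/c3.png",cv2.resize(a,(700,600),interpolation=2))
E
```

```text
(no output)
```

View pics/c3.png

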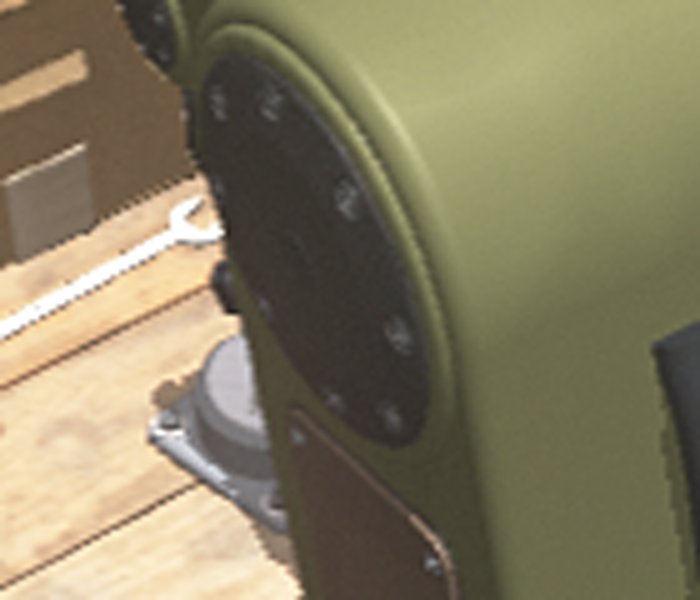

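Occluded view; but the contact at TCP 101 with the bar top at 111 agrees with the picture: tips are effectively 10 mm above the reported TCP (an offset of about 29 mm). Regrasping 25 mm lower.

```bash
python3 - <<'E'
from mv import *
q=down(-44.8);c=[492.2,25.9]
bot.servo_line([*c,135],q,speed=120)
bot.move_gripper(85)
print(bot.servo_line([*c,76],q,speed=80,until_force=8));st()
bot.move_gripper(30,40);st()
if bot.read_state()["grip_width"]>40:
    bot.servo_line([*c,180],q,speed=80);st()
    shot("scene","lift2")
E
```

```text
False
t=9.2 p [492.48  25.9   76.4 ] w 85.1 f 0.0 F [-0.39  0.14 -0.15] j [-0.02  0.35  1.82  0.    0.96  0.76]
t=9.6 p [492.49  25.88  76.53] w 47.0 f 41.5 F [-1.26 -0.42  6.27] j [-0.02  0.35  1.82 -0.    0.96  0.76]
t=11.0 p [492.   25.9 179.5] w 47.3 f 41.4 F [ 0.36  0.   -2.11] j [-0.02  0.21  1.73 -0.    1.2   0.76]
```

```bash
python3 - <<'E'
from mv import *
q=down(-75.6);u=np.array([np.cos(np.radians(14.4)),np.sin(np.radians(14.4))]);seat=np.array([513.8,246.2])
p=seat-75*u
bot.servo_line([*p,172],q,speed=150);st()
c=shot("scene","pre");t=shot("top","pre_t");S=cloud(c)
a=c["image"][150:270,70:230]
cv2.imwrite("pics/c4.png",cv2.resize(a,(800,600),interpolation=2))
for n,C in(("s",c),("t",t)):
    P=cloud(C);w=P[...,:2]-p;m=(np.hypot(w[...,0],w[...,1])<60)&(P[...,2]>100)&(P[...,2]<320)
    print(n,m.sum(),np.histogram(P[m][:,2],range(100,330,10)))
E
```

```text
t=12.6 p [441.25 227.2  172.  ] w 47.0 f 41.4 F [-0.06  0.19 -2.88] j [ 0.4   0.23  1.73 -0.    1.18  1.72]
s 1685 (array([  0,   0,   0,   2, 435,  69,  24,  19,  28,  52, 132,  49,  40,
       142,  92, 125,  89,  87, 138,  53,  22,  87]), array([100, 110, 120, 130, 140, 150, 160, 170, 180, 190, 200, 210, 220,
       230, 240, 250, 260, 270, 280, 290, 300, 310, 320]))
t 782 (array([  0,   0,   0,   0, 321,  38,   4,   2,   5,  10,  12,   8,   7,
        73,  25,  47,  18,  30,  83,  61,  24,  14]), array([100, 110, 120, 130, 140, 150, 160, 170, 180, 190, 200, 210, 220,
       230, 240, 250, 260, 270, 280, 290, 300, 310, 320]))
```

View pics/c4.png

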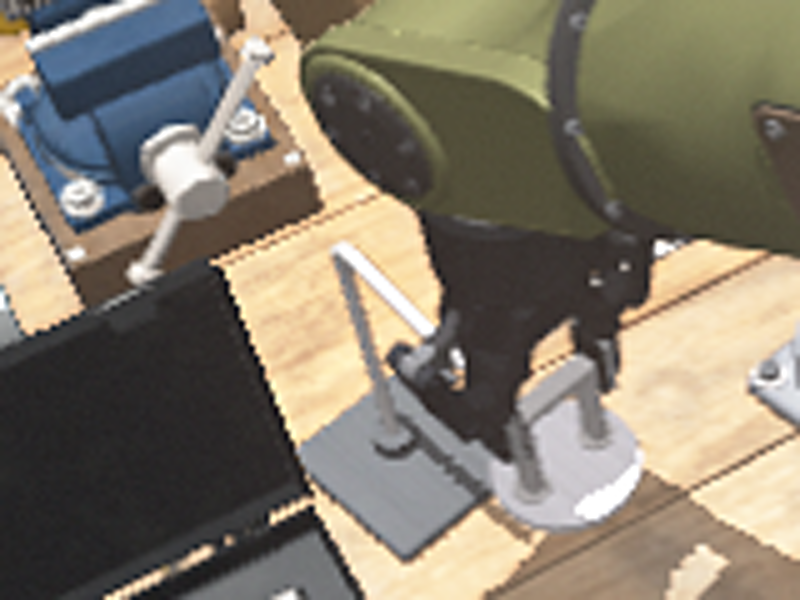

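Cover hangs level from the fingers, bar around crop (565,385), fingers look a little behind it. Measuring the held cover.

```bash
python3 - <<'E'
from mv import *
p=np.array([441.25,227.2])
u=np.array([np.cos(np.radians(14.4)),np.sin(np.radians(14.4))]);R2=np.array([u,[-u[1],u[0]]])
for n in("pre","pre_t"):
    c=np.load(f"pics/{n}.npz");P=cloud(c);w=P[...,:2]-p;br=c["image"].mean(2)>75
    m=(np.hypot(w[...,0],w[...,1])<70)&(P[...,2]>140)&(P[...,2]<155)
    q=P[m];pl=np.linalg.lstsq(np.c_[q[:,:2]-p,np.ones(len(q))],q[:,2],rcond=None)[0]
    print(n,"disc",len(q),cv2.minEnclosingCircle(q[:,:2].astype(np.float32)),"plane",pl)
    m=(np.hypot(w[...,0],w[...,1])<40)&(P[...,2]>193)&(P[...,2]<215)&br
    q=P[m]
    if len(q)>5:
        print("bar",len(q),np.median(q[:,2]),cv2.minAreaRect(q[:,:2].astype(np.float32)));l=(q[:,:2]-p)@R2.T;print(" in stand frame rel TCP: x",np.percentile(l[:,0],[2,50,98]),"y",np.percentile(l[:,1],[2,50,98]))
E
```

```text
pre disc 490 ((439.0342712402344, 225.4569854736328), 36.419036865234375) plane [  0.01  -0.01 147.63]
bar 149 204.7762712473127 ((440.20391845703125, 225.7547607421875), (22.92070770263672, 72.5092544555664), 16.475290298461914)
 in stand frame rel TCP: x [-12.54  -4.34   7.79] y [-34.38  -4.41  29.5 ]
pre_t disc 356 ((430.202880859375, 208.94186401367188), 29.245527267456055) plane [  0.01   0.01 148.11]
```

```bash
python3 - <<'E'
from mv import *
print(bot.servo_line([515.5,247.7,172],speed=80,until_force=10));st()
print(bot.servo_line([515.5,247.7,139],speed=25,until_force=3));st()
c=shot("scene","hang")
cv2.imwrite("pics/c5.png",cv2.resize(c["image"][150:270,70:230],(640,480),interpolation=2))
E
```

```text
False
t=13.8 p [515.24 247.65 172.01] w 46.8 f 41.4 F [-0.08 -0.41 -3.13] j [0.38 0.39 1.52 0.   1.23 1.7 ]
True
t=14.9 p [515.47 247.7  142.29] w 47.3 f 42.4 F [ 0.41 -0.64  5.76] j [ 0.38  0.42  1.55 -0.    1.17  1.7 ]
```

View pics/c5.png

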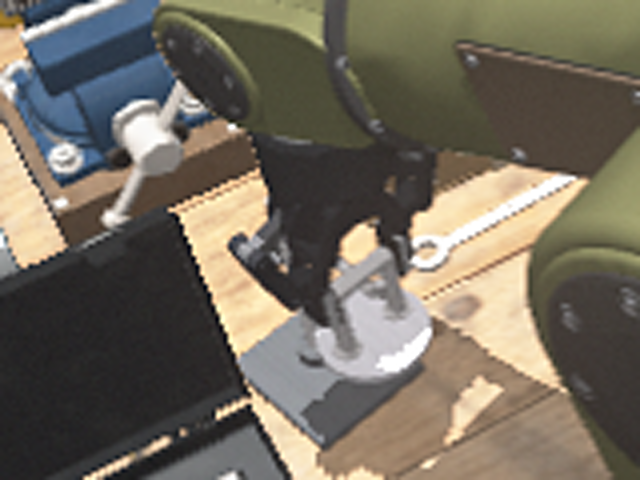

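Contact occurred at the expected height (142 vs 143 predicted), so the bar is on the hook. Release, retract, check.

```bash
python3 - <<'E'
from mv import *
bot.servo_line([515.5,247.7,143.5],speed=20)
bot.move_gripper(85);st()
bot.servo_line([515.5,247.7,250],speed=120)
bot.servo_line([400,0,280],down(-80),speed=250)
c=shot("scene","hung");P=cloud(c)
seat=np.array([513.8,246.2]);w=P[...,:2]-seat
m=(np.hypot(*np.moveaxis(w,-1,0))<55)&(P[...,2]>90)&(P[...,2]<135);q=P[m];print("disc",len(q),q.mean(0) if len(q) else 0)
cv2.imwrite("pics/c6.png",cv2.resize(c["image"][150:270,70:230],(640,480),interpolation=2));st()
t=shot("top","hung_t")
E
```

```text
t=15.7 p [515.52 247.69 143.55] w 85.1 f 0.0 F [-0.42  0.75  0.59] j [ 0.38  0.42  1.54 -0.    1.18  1.7 ]
disc 486 [507.24 246.16 118.26]
t=18.0 p [400.19   0.62 279.72] w 85.0 f 0.0 F [ 0.09  0.2  -0.2 ] j [-0.09 -0.09  1.81  0.    1.42  1.31]
```

View pics/c6.png

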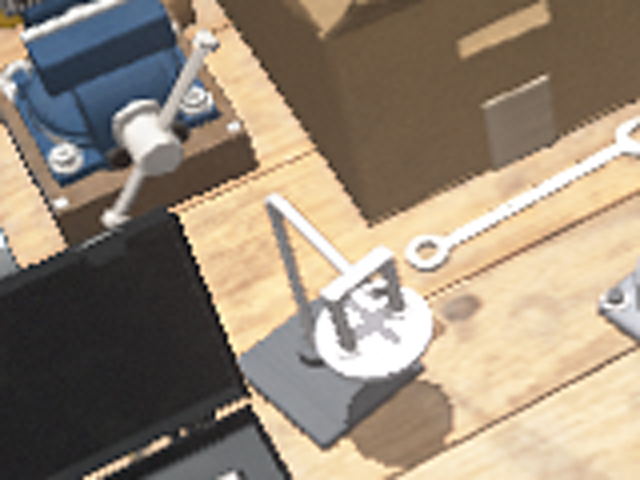

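Cover hangs on the hook, level and free. Now the bearing: touch the bench beside it first to learn the tip height, then grasp.

```bash
python3 - <<'E'
from mv import *
q=down(-90);b=[507.7,-277.8]
bot.move_to([430,-300,130],q)
bot.move_gripper(54)
bot.servo_line([430,-300,15],speed=150)
hit=bot.servo_line([430,-300,-25],speed=25,until_force=4);st();z0=bot.read_state()["ee_pos"][2]
print(hit,z0)
bot.servo_line([430,-300,60],speed=150)
bot.move_gripper(70)
bot.servo_line([*b,60],q,speed=150)
t=shot("scene","b0")
E
```

```text
t=21.8 p [ 429.94 -299.97  -13.1 ] w 54.1 f 5.2 F [-2.59  1.36 10.63] j [-0.68  0.57  1.77 -0.    0.81  0.89]
True -13.096834666453695
```

```bash
python3 - <<'E'
from mv import *
b=[507.7,-277.8]
print(bot.servo_line([*b,-9],speed=60,until_force=8));st()
bot.move_gripper(30,40);st()
if bot.read_state()["grip_width"]>45:
    bot.servo_line([*b,145],speed=100);st()
    bot.servo_line([495,-30,145],speed=180);st()
    c=shot("scene","b1");t=shot("top","b1t")
    for n,C in(("s",c),("t",t)):
        P=cloud(C);w=P[...,:2]-[495,-30];r=np.hypot(w[...,0],w[...,1])
        m=(r<32)&(P[...,2]>150)&(P[...,2]<176);q=P[m];print(n,len(q), q.mean(0) if len(q) else "")
    cv2.imwrite("pics/c7.png",np.hstack([cv2.resize(c["image"][150:240,200:290],(400,400),interpolation=2),cv2.resize(t["image"][150:240,220:310],(400,400),interpolation=2)]))
E
```

```text
False
t=24.8 p [ 507.93 -277.92   -8.58] w 69.8 f 0.0 F [-0.91 -0.24  0.79] j [-0.56  0.65  1.6   0.    0.89  1.01]
t=25.1 p [ 507.97 -277.93   -8.32] w 50.4 f 41.5 F [-1.67  1.26  4.32] j [-0.56  0.65  1.6   0.    0.89  1.01]
t=26.8 p [ 507.5  -277.69  144.41] w 50.5 f 41.6 F [-0.12  0.48 -1.83] j [-0.56  0.44  1.52  0.    1.18  1.01]
t=28.3 p [494.99 -30.54 144.95] w 50.2 f 41.6 F [-0.25  0.51 -0.75] j [-0.14  0.26  1.76 -0.    1.12  1.44]
s 0 
t 0
```

View pics/c7.png

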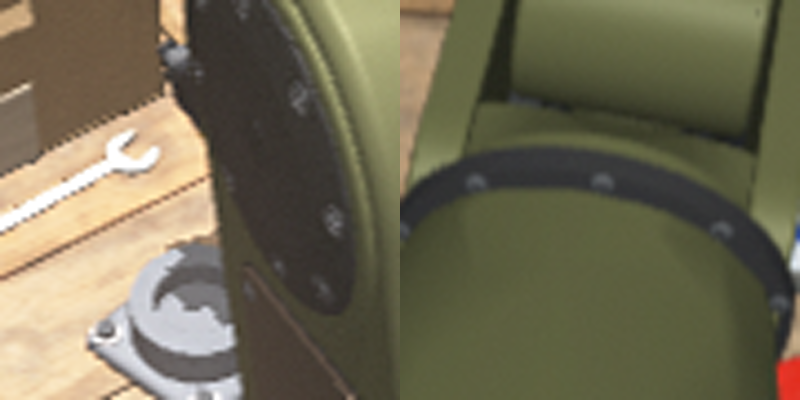

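```bash
python3 - <<'E'
from mv import *
p=np.array([390,180.])
bot.servo_line([*p,145],speed=180);st();p=bot.read_state()["ee_pos"][:2]
c=shot("scene","b2");P=cloud(c)
w=P[...,:2]-p;r=np.hypot(w[...,0],w[...,1])
m=(r<36)&(P[...,2]>148)&(P[...,2]<178);q=P[m];print(len(q),np.histogram(q[:,2],range(148,180,2)))
tm=q[:,2]>np.percentile(q[:,2],60)
print(cv2.minEnclosingCircle(q[:,:2].astype(np.float32)),p)
u,v=proj(c,[*p,160])[0].astype(int)
cv2.imwrite("pics/c8.png",cv2.resize(c["image"][v-45:v+45,u-50:u+50],(600,540),interpolation=2));print(u,v)
E
```

```text
t=29.9 p [390.19 179.58 144.98] w 50.3 f 41.6 F [ 0.05  0.43 -2.05] j [ 0.35  0.12  1.93 -0.    1.09  1.92]
367 (array([ 1,  2,  9, 12, 18, 17, 13, 19, 49, 74, 97, 38,  7,  7,  4]), array([148, 150, 152, 154, 156, 158, 160, 162, 164, 166, 168, 170, 172,
       174, 176, 178]))
((384.9461669921875, 178.84715270996094), 34.78337478637695) [390.19 179.58]
210 244
```

View pics/c8.png

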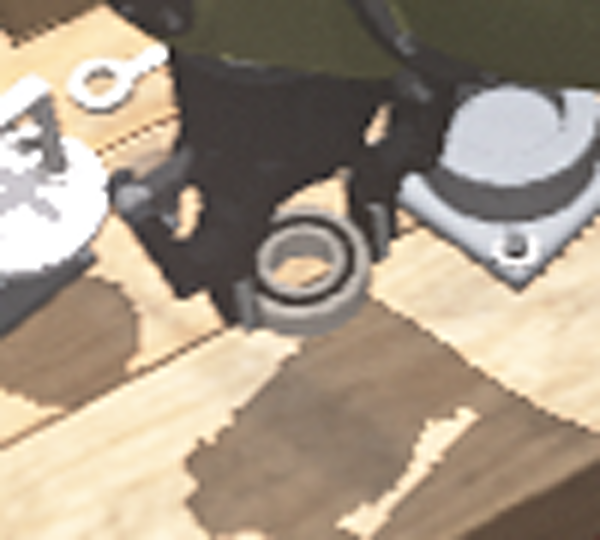

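```bash
python3 - <<'E'
from mv import *
from scipy.optimize import least_squares
c=np.load("pics/b2.npz");P=cloud(c);I=c["image"].mean(2);p=np.array([390.19,179.58])
u0,v0=160,199
m=np.zeros((384,512),bool);m[v0+33:v0+57,u0+40:u0+63]=1
m&=(P[...,2]>150)&(P[...,2]<185)&(np.hypot(P[...,0]-388,P[...,1]-180)<33)
q=P[m]
top=q[(q[:,2]>163)]
for _ in range(4):
    pl=np.linalg.lstsq(np.c_[top[:,:2]-p,np.ones(len(top))],top[:,2],rcond=None)[0]
    r=top[:,2]-np.c_[top[:,:2]-p,np.ones(len(top))]@pl;top=top[abs(r)<2.5]
print(len(q),len(top),"plane",pl)
print("top pts",cv2.minEnclosingCircle(top[:,:2].astype(np.float32)))
# hole rim: bright-through-hole pixels and dark groove from crop, cast onto ring-top plane
g=lambda x,y:(u0+x/6-.4,v0+y/6-.4)
for nm,pts in dict(groove_outer=[(302,214),(354,262),(300,303),(256,262),(340,235),(335,290),(268,285)],hole=[(303,238),(335,262),(300,285),(268,262)]).items():
    w=plane(c,[g(*a) for a in pts],169.4)[:,:2]
    s=least_squares(lambda k:np.hypot(*(w-k[:2]).T)-k[2],[388,180,18]);print(nm,s.x,s.cost)
lo=plane(c,[g(310,336)],153.4);print("front lower edge",lo)
E
```

```text
363 183 plane [ -0.01  -0.01 168.3 ]
top pts ((390.2191467285156, 181.7144775390625), 30.840723037719727)
groove_outer [391.49 177.34  18.98] 5.673548466841344
hole [390.88 178.89  11.83] 1.9230970278069086
front lower edge [[369.52 188.84 153.4 ]]
```

Bearing held level (plane slopes 0.01) and centred on the TCP within about 1 mm. Place it above the bore.

```bash
python3 - <<'E'
from mv import *
b=[492.0,26.1]
bot.servo_line([*b,145],speed=180)
bot.servo_line([*b,47.6],speed=60);bot.dwell(0.5);st()
c=shot("scene","fin");t=shot("top","fin_t")
# bystanders: top-view colour/height check
P=cloud(np.load("pics/hung.npz"));Q=cloud(c)
for n,xy,h in(("big",(495,-115),85),("small",(611,-101),70),("jar",(382.5,-127.4),76)):
    for X in(cloud(np.load("pics/top0.npz")),cloud(t)):
        m=(abs(X[...,0]-xy[0])<60)&(abs(X[...,1]-xy[1])<60)&(abs(X[...,2]-h)<6);print(n,m.sum(),X[m].mean(0) if m.sum() else "")
w=Q[...,:2]-[513.8,246.2];m=(np.hypot(*np.moveaxis(w,-1,0))<55)&(Q[...,2]>90)&(Q[...,2]<135);print("disc",Q[m].mean(0))
a=c["image"][150:250,190:300];cv2.imwrite("pics/c9.png",cv2.resize(a,(660,600),interpolation=2))
E
```

```text
t=33.4 p [492.   26.1  47.6] w 49.8 f 41.6 F [ 0.13 -0.78 -1.36] j [-0.02  0.4   1.84 -0.    0.9   1.55]
big 1466 [ 494.16 -114.46   84.38]
big 1464 [ 494.24 -114.46   84.37]
small 765 [ 610.16 -101.34   69.2 ]
small 760 [ 610.36 -101.35   69.19]
jar 822 [ 382.7  -127.23   74.24]
jar 817 [ 382.69 -127.33   74.43]
disc [507.42 246.12 118.33]
```

View pics/c9.png

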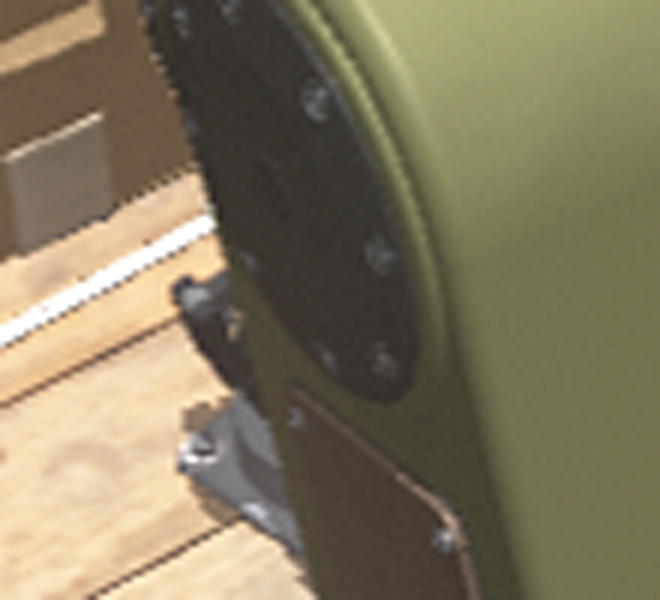

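The arm hides the bearing here, but the wrist force shows no contact, and the bystanders and cover haven't moved. Handing in.

```bash
python3 -c "
from rig import bot
print(bot.finish_job())"
```

```text
the job is handed in; nothing more can be done
None
```

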